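Fit a keyed mixer head on its spindle

TASK

Fit the loose mixer head onto the upright spindle of the small bench mixer: the head has a tab inside its bore and the spindle has a keyway, so turn the head on the spindle, pressing and twisting only lightly (the head must never bear on the mixer with 25 N), until the tab drops into the keyway and the head sits fully home, level, and let it go. Leave the other things on the bench where they are.

Things in the scene. Friction and masses are not known exactly. Their poses are not given: they have to be found in the camera images.
- head_grip (a point): middle of the mixer head's wing grip: an upright block 50 mm long (x) with rounded ends, 30 mm wide (y), from 14 to 54 mm above the head's underside, to be pinched across its flats, which are 32 mm long (fingers close along y). The point lies on the head's axis, 34 mm above its underside; z up
- head: the mixer head, a loose grey part of 0.25 to 0.4 kg standing on the worktop: round platform 84 mm across, its top 9 mm (with four studs 12 mm) above the underside, central wing grip above, bushing 38 mm across below. Origin at the centre of the underside, axes as head_grip. Bore: 15.6 mm wide through the wing grip; below that, from the underside to 14 mm up, 28.4 mm wide
- head_tab (a point): the head's inner tab, at the bottom of the wide bore on the head's -x side: 6 mm wide, 5 mm high, pointing inward to 8.8 mm from the axis. The point is the middle of the tab, 11.7 mm from the axis. A small raised rib on top of the platform marks the same direction
- drive: the bench mixer, fixed: white housing 120 mm (x) by 110 mm (y), top 45 mm above the worktop; its -x side is the front, with a black dial and switch. Origin on the worktop under the spindle's axis, z up. The steel spindle stands up in the middle; its brake is on
- spindle_shoulder (a point): on the spindle's axis at its shoulder, 65 mm above the worktop; axes of the housing, so they do NOT show the keyway. Below the shoulder the spindle is 26 mm thick with one keyway 8.4 mm wide, open at the top. The keyway's direction is not measured: it lies up to 0.7 rad to either side of the housing's front (-x)
- pin_tip (a point): tapered tip of the 14 mm pilot pin that rises 33 mm above the shoulder. A head put over the pin rests with its tab on the shoulder (head_grip 34 mm above the shoulder) and can be turned there; with tab and keyway in line to about 0.1 rad it drops 14 mm, fully home (head_grip 20 mm above). The spindle is sprung: pressed down it yields 4 mm, from about 3 N to 15 N, then is hard
- marker_0: marker pen lying on the worktop, 133 mm long, 12 mm thick; origin at its underside's centre, length along y. Bystander
- forceps: steel forceps lying on the worktop, 144 mm long, 16 mm wide; origin at its underside's centre, length along y. Bystander
- tape_roll: tape roll lying flat, 69 mm across, 19 mm high; origin at its underside's centre. Bystander
- timer: white timer on its stand, 39 x 68 mm, 62 mm high; origin at its underside's centre. Bystander
There are look-alikes about, which are no part of the job. What is shaped like the head but pink is not meant.

How it is judged:
At the end, for the whole second after the job is handed in: The head is on the spindle with its tab down in the keyway: head_grip at most 22.5 mm above the shoulder point and within 4 mm of the spindle's axis, the head upright within 0.06 rad, at rest and released (z of head_grip in the frame of spindle_shoulder below 0.0225 m and horizontal distance between head_grip and spindle_shoulder below 0.004 m and angle between head_grip's own z axis and vertical below 0.06 rad and linear speed of head below 0.02 m/s); the robot touches nothing.
It fails at once if the head bears on the mixer with 25 N or more, wedging sideways included (contact force between head and drive above 25 N).
It fails at once if the robot pushes on the mixer itself with 25 N or more (contact force between any of the fingers, the arm and drive above 25 N).
It fails at once if a bystander (marker, forceps, tape roll, timer) is shifted by more than 30 mm (distance of any of marker_0, forceps, tape_roll, timer from where it was at the start of the episode above 0.03 m).
It also fails if it takes over 56 s, if anything falls off the work surface, if the arm or the gripper's body presses on something with over 40 N, if the wrist force passes 120 N, or if a joint passes its speed limit or range.

ROBOT

A 6-joint arm with a two-finger parallel gripper is mounted at the origin on a cart in front of the work surface, level with it; the furniture and walls round the work are solid. World frame = base frame: x ahead of the robot, y to its left, z up, the work surface at z = 0. Lengths are in m, angles in rad, forces in N, time in s.
With the tool pointing down it reaches from about 0.35 to 0.975 m from the base axis. Payload 7.1 kg.
Tool frame: the origin (TCP) lies on the centre line of the jaws, within the pads' length; the fingertips stand 25 mm ahead of it and the grasp point (between the pads) lies 6 mm ahead of it (ctrl.tcp_to_tips is the distance from the TCP to the fingertips, in m); y points along the fingers, z is the direction in which the jaws open and shut, and the axes are right-handed (so a half turn about y gives the same grasp; the last joint's range is limited). The gripper opens to 88 mm and grips with 3 to 60 N. Pads are 20 mm wide; open, the fingers measure 115 mm over their backs; the gripper's body (75 mm by 178 mm) begins 61 mm behind the grasp point.
Start: joints at [-1.327, 0.423, 1.63, -0, 1.089, -0.019], TCP at [0.162, -0.604, 0.248] pointing down, gripper open.
Joint ranges: [-3, 3], [-0.9, 2.11], [0.09, 2.58], [-1.31, 4.45], [0.11, 2.69], [-2.54, 2.54]. Speed limits (rad/s): [2.39, 2.39, 3.01, 3.14, 3.14, 3.14].

INTERFACE

Orientations are given as a rotation vector (axis times angle).
In Python, from plant import ctrl, fingers, kin, cams, order, monitor gives the robot as it stands. Calls block until the motion is done:
- ctrl.move_ptp(position, orientation): joint-space move of the TCP to a pose.
- ctrl.line_to(position, rotation=None, rate=0.15, f_stop=None): straight line of the TCP; rotation=None keeps the orientation; rate is the mean speed in m/s. With f_stop (N) it stops when the force on the tool has changed by that much, and returns True; else False.
- ctrl.movej(angles): joint-space move.
- fingers.set_gripper(opening, effort=None): finger opening in m; effort is the grip in N (None keeps the last); returns when the fingers have stopped.
- ctrl.hold(seconds).
- kin.solve_ik(position, orientation): joint angles nearest the present ones, or None.
- cams.get_image(name): name is "scene" or "side" or "wrist"; returns (picture, depth): 420x560x3 uint8, blue, green, red; 420x560 float32, m along the optical axis (not along the pixel's ray), 0 where there is no reading.
- cams.get_calibration(name): a dict with "intrinsics" (3x3 intrinsics, pixels), "R" (3x3) and "t" (3): a world point X has camera coordinates R X + t. Camera axes: x right, y down, z forward; pixel columns grow to the right and rows downward; lengths in m; the calibration is good to about 2 mm. The wrist camera is an equidistant fisheye: a pixel r from the principal point sees the ray r / f radians off the axis. A picture is of the moment at which its call begins: read the wrist's pose just before it. get_calibration takes no time and is no camera call; for the wrist camera it gives the pose at the moment of the call.
A pose or a line that the arm cannot do raises ctrl.IKError and nothing moves.
- order.hand_in(): hands the job in, once; it reports no verdict.
Readings, each from a call of its own:
- monitor.read_time_s(): time.
- monitor.read_joint_positions(): joint angles.
- monitor.read_qd(): joint speeds.
- monitor.read_effort(): joint torques, N m.
- monitor.read_position(): TCP position.
- monitor.read_tcp_rot(): TCP orientation.
- monitor.read_contact_force(): force on the tool from outside, world axes, zero at the start.
- monitor.read_torque(): the same for the moment, N m.
- monitor.read_opening(): finger opening in m.
Only numpy, scipy, OpenCV 4.12 (cv2) and the standard library are available. Lean on these libraries where they do the work, as an engineer would, in place of code of your own. Each camera call takes 0.05 s, during which the arm holds its last target.

## Working session

There is one attempt and no reset: what is moved stays moved. The work goes in short steps, each a Python script; the robot and the scene stay as the last script left them, time stands still between calls to the robot, and variables do not carry over. Pictures are saved under pics/ and viewed, and the job is handed in when it is done.

```bash
mkdir -p pics; ls; cat > /dev/null
python3 - <<'E'
from plant import ctrl, fingers, kin, cams, order, monitor
import cv2,numpy as np
for n in ["scene","side","wrist"]:
    im,d=cams.get_image(n); cv2.imwrite(f"pics/{n}0.png",im); np.save(f"pics/{n}0.npy",d)
    c=cams.get_calibration(n); print(n,c["intrinsics"].tolist(),c["R"].round(4).tolist(),c["t"].round(4).tolist())
print(monitor.read_time_s(),monitor.read_position(),monitor.read_tcp_rot(),monitor.read_opening(), ctrl.tcp_to_tips)
E
```

```text
pics
scene [[474.8777714703329, 0.0, 277.44620530704924], [0.0, 474.8777714703329, 207.7487363871375], [0.0, 0.0, 1.0]] [[-0.4393, -0.8983, 0.0036], [-0.5241, 0.253, -0.8132], [0.7296, -0.3591, -0.582]] [0.2213, 0.3386, 0.8978]
side [[466.6762155825228, 0.0, 282.3098165910044], [0.0, 466.6762155825228, 211.4576070148294], [0.0, 0.0, 1.0]] [[0.9915, -0.1297, -0.0075], [-0.0809, -0.5713, -0.8168], [0.1017, 0.8105, -0.5769]] [-0.4931, 0.1312, 1.6027]
wrist [[325.19226210127806, 0.0, 278.39112382785004], [0.0, 325.19226210127806, 209.58095836781965], [0.0, 0.0, 1.0]] [[0.2592, -0.9658, -0.0019], [-0.9245, -0.2487, 0.2889], [-0.2795, -0.0731, -0.9574]] [-0.6233, -0.0348, 0.3915]
0.15 [ 0.16228595 -0.60315512  0.24708757] [-0.27513441  2.08246173 -2.07998675] 0.08749199055094674 0.025
```

View pics/scene0.png

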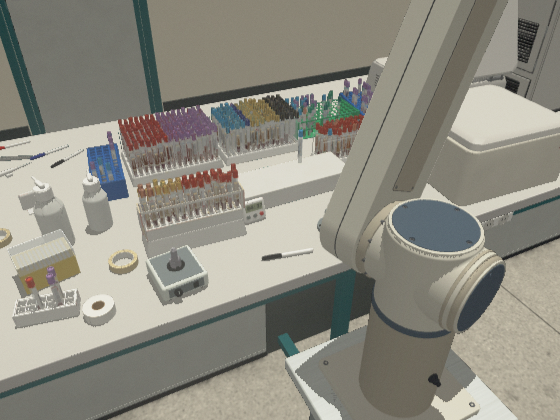

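View pics/side0.png

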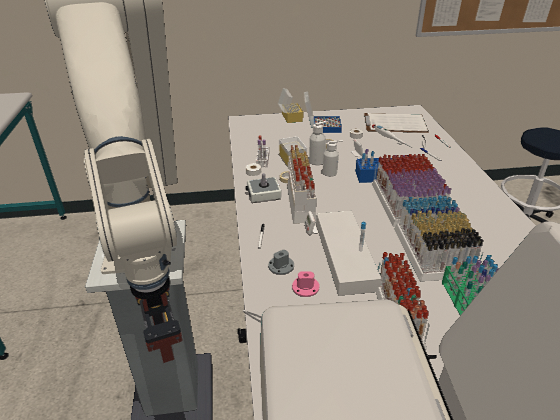

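View pics/wrist0.png

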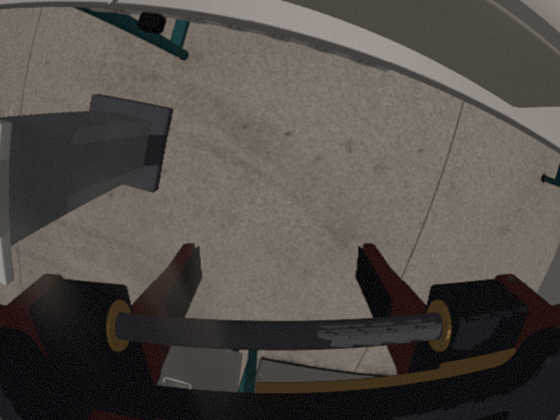

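The side view shows the grey head at about (281,261), with a pink look-alike at (306,283). The mixer is at side (264,187) and scene (177,272). Other things that could be confused with these are the tape rolls at side (253,169) and scene (98,309), (123,260). I choose the grey one and will check it in a close crop.

```bash
cat > h.py <<'E'
import cv2,numpy as np
from plant import ctrl, fingers, kin, cams, order, monitor
from scipy.spatial.transform import Rotation as Ro
def ray(c,u,v,fish=False):
    K=c["intrinsics"];R=np.array(c["R"]);t=np.array(c["t"])
    x=(u-K[0][2])/K[0][0];y=(v-K[1][2])/K[1][1]
    if fish:
        r=np.hypot(x,y);s=np.sin(r)/r if r>1e-9 else 1
        d=np.array([x*s,y*s,np.cos(r)])
    else: d=np.array([x,y,1.])
    return -R.T@t, R.T@d
def onplane(c,u,v,z,fish=False):
    o,d=ray(c,u,v,fish); return o+d*(z-o[2])/d[2]
def cloud(c,D,fish=False):
    K=c["intrinsics"];R=np.array(c["R"]);t=np.array(c["t"])
    v,u=np.mgrid[:D.shape[0],:D.shape[1]]
    x=(u-K[0][2])/K[0][0];y=(v-K[1][2])/K[1][1]
    if fish:
        r=np.hypot(x,y)+1e-9; s=np.tan(r)/r; x=x*s;y=y*s
    P=np.stack([x*D,y*D,D],-1)
    return (P-t)@R
def rot(a):  # tool x down?, built from start: approach axis down, yaw a
    return a
E
python3 - <<'E'
from h import *
R0=Ro.from_rotvec(monitor.read_tcp_rot()).as_matrix(); print(R0.round(3))
c=cams.get_calibration("side");im=cv2.imread("pics/side0.png");D=np.load("pics/side0.npy");P=cloud(c,D)
for p in [(281,255),(281,261),(306,275),(264,187),(264,178),(260,195),(262,236)]: print(p,P[p[1],p[0]].round(3))
hsv=cv2.cvtColor(im,cv2.COLOR_BGR2HSV)
reg=np.zeros(D.shape,bool);reg[240:280,262:300]=1
m=reg&(P[...,2]>0.004)&(D>0)
q=P[m];print(m.sum(),q.min(0),q.max(0))
for lo,hi in[(0.006,0.011),(0.045,0.058)]:
    k=q[(q[:,2]>lo)&(q[:,2]<hi)];print(lo,len(k),k.mean(0).round(4),k.min(0).round(3),k.max(0).round(3))
cv2.imwrite("pics/crop1.png",np.hstack([cv2.resize(im[235:305,250:330],None,fx=5,fy=5,interpolation=2),cv2.resize(im[165:205,235:295],(400,350),interpolation=2)]))
s=cv2.imread("pics/scene0.png");cv2.imwrite("pics/crop2.png",cv2.resize(s[235:305,135:225],None,fx=7,fy=7,interpolation=2))
E
```

```text
[[-0.966 -0.     0.26 ]
 [-0.26   0.001 -0.966]
 [-0.    -1.    -0.001]]
(281, 255) [ 0.475 -0.143  0.041]
(281, 261) [ 0.471 -0.167  0.036]
(306, 275) [ 0.538 -0.25   0.044]
(264, 187) [0.46  0.269 0.045]
(264, 178) [0.462 0.282 0.078]
(260, 195) [0.44  0.228 0.036]
(262, 236) [0.426 0.007 0.007]
501 [ 0.41224896 -0.26602505  0.00402423] [ 0.54539569 -0.01609873  0.05916217]
0.006 152 [ 0.472  -0.1621  0.0086] [ 0.432 -0.225  0.006] [ 0.541 -0.054  0.011]
0.045 121 [ 0.4774 -0.1649  0.0522] [ 0.45  -0.266  0.045] [ 0.517 -0.13   0.058]
```

View pics/crop1.png

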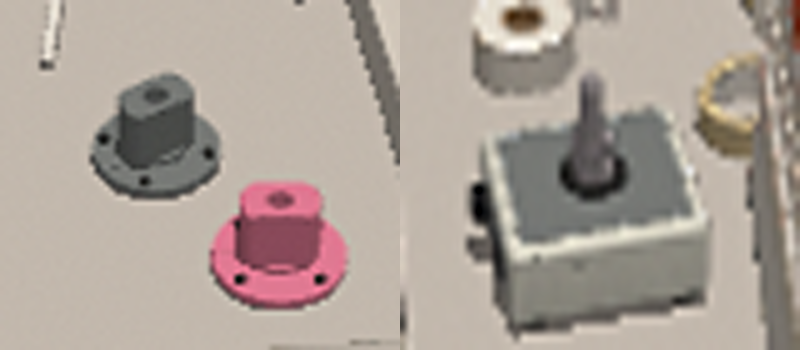

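View pics/crop2.png

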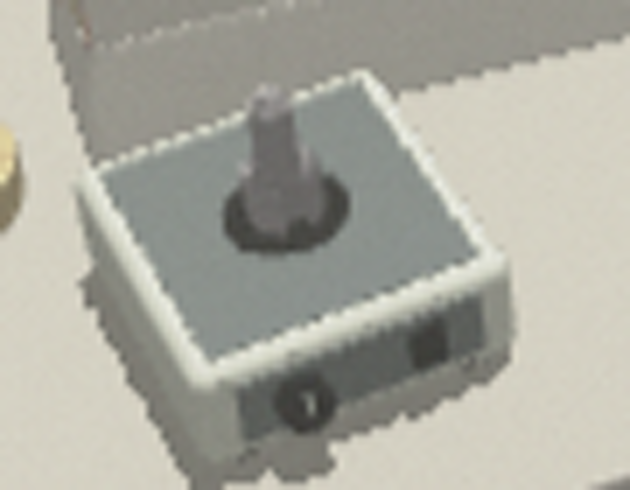

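The crop confirms the choice: the grey head is at crop (155,135), next to the pink one. The mixer's dial faces the robot side. Next I get a wrist view of both.

```bash
cat >> h.py <<'E'
def yawrot(a):
    c,s=np.cos(a),np.sin(a)
    return Ro.from_matrix(np.array([[c,0,-s],[s,0,c],[0,-1,0]])).as_rotvec()
def snap(name):
    c=cams.get_calibration("wrist");im,D=cams.get_image("wrist");cv2.imwrite(f"pics/{name}.png",im);np.save(f"pics/{name}.npy",D);np.savez(f"pics/{name}_c.npz",**{k:np.array(c[k]) for k in("intrinsics","R","t")});return c,im,D
E
python3 - <<'E'
from h import *
c=cams.get_calibration("wrist");R0=Ro.from_rotvec(monitor.read_tcp_rot()).as_matrix()
print("cam in tool",R0.T@(-np.array(c["R"]).T@c["t"]-monitor.read_position()))
h=-1.2
x=np.array([np.cos(h),np.sin(h),0])
p=np.array([0.475,-0.165,0.24])+0.06*x
q=kin.solve_ik(p,yawrot(h));print(q)
ctrl.move_ptp(p,yawrot(h)); print(monitor.read_time_s(),monitor.read_position())
snap("w1")
E
```

```text
cam in tool [-0.07939154 -0.1365863  -0.00073493]
[-0.44036441  0.31401695  1.81701265  0.          1.01056305 -0.81116074]
1.9917 [ 0.49657219 -0.22167859  0.24002102]
```

View pics/w1.png

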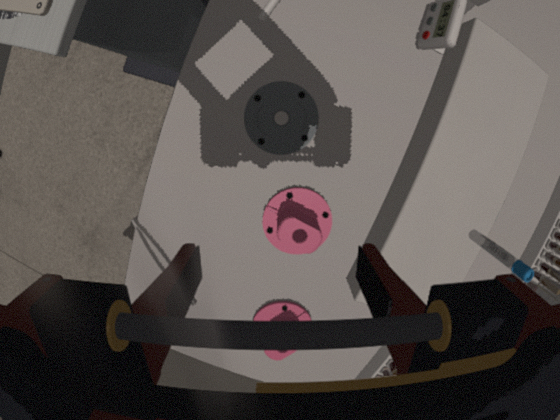

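The wrist view shows the grey head at (281,118), with its four studs visible. There are two pink look-alikes at (298,220) and (282,330), and the forceps at (150,235). I will enhance the grey head to find its rib and wing direction.

Run:
```python
from h import *
im=cv2.imread("pics/w1.png");D=np.load("pics/w1.npy");c=dict(np.load("pics/w1_c.npz"))
P=cloud(c,D,True)
g=im[75:162,236:326].astype(float)
a=cv2.resize(np.clip(g*3.2-60,0,255).astype(np.uint8),(560,540),interpolation=2)
cv2.imwrite("pics/w1c.png",a)
for p in [(281,118),(281,140),(270,118),(300,100),(220,60)]: print(p,P[p[1],p[0]].round(4), onplane(c,*p,0.009,True).round(4))
sub=P[75:162,236:326].reshape(-1,3)
k=sub[(sub[:,2]>.047)&(sub[:,2]<.06)];print(len(k))
if len(k)>10:
    r=cv2.minAreaRect((k[:,:2]*1000).astype(np.float32));print("top rect",r)
k=sub[(sub[:,2]>.005)];print(len(k),cv2.minEnclosingCircle((k[:,:2]*1000).astype(np.float32)))
```

```text
(281, 118) [ 4.719e-01 -1.496e-01  4.000e-04] [ 0.4718 -0.1496  0.009 ]
(281, 140) [ 0.4808 -0.1729  0.0085] [ 0.4808 -0.1728  0.009 ]
(270, 118) [ 0.4612 -0.1531  0.0534] [ 0.4603 -0.154   0.009 ]
(300, 100) [ 0.484  -0.1229  0.01  ] [ 0.4841 -0.1228  0.009 ]
(220, 60) [ 0.3813 -0.1098 -0.0012] [ 0.3837 -0.1108  0.009 ]
1217
top rect ((471.335205078125, -149.47869873046875), (49.95893478393555, 30.530227661132812), 26.00381851196289)
4215 ((471.70068359375, -149.12234497070312), 42.440406799316406)
```

View pics/w1c.png

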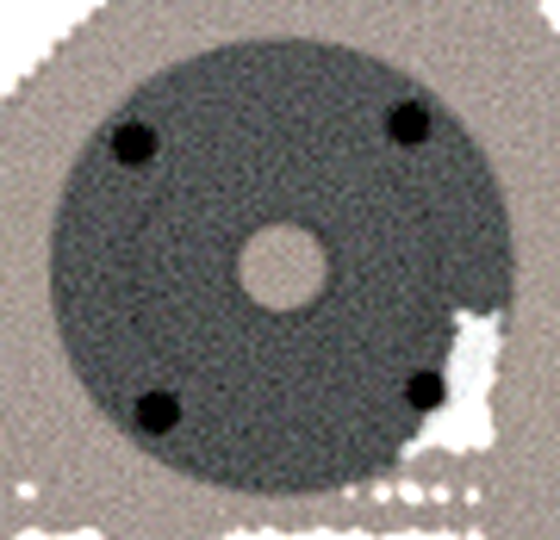

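The depth data fit well: the axis is at (0.4715, -0.149), with a 50x30 mm top and an 84 mm disc. I look for the rib in the depth next.

Run:
```python
from h import *
D=np.load("pics/w1.npy");c=dict(np.load("pics/w1_c.npz"))
P=cloud(c,D,True)
q=P[70:167,230:332]
d=q[...,:2]-[0.4715,-0.1493]; r=np.hypot(d[...,0],d[...,1]); a=np.arctan2(d[...,1],d[...,0])
top=(q[...,2]>.047)&(r<.03)
u,s,v=np.linalg.svd(d[top]-d[top].mean(0));print("PCA",np.arctan2(v[0,1],v[0,0]), d[top].mean(0))
m=(r>.02)&(r<.041)&(q[...,2]<.03)
print(np.percentile(q[...,2][m],[5,25,50,75,95]))
for k in range(-18,18):
    s=m&(a>=k*np.pi/18)&(a<(k+1)*np.pi/18)
    print(k*10,*[ "%.1f"%(1000*np.median(q[...,2][s&(r>lo)&(r<lo+.003)])) if (s&(r>lo)&(r<lo+.003)).sum()>1 else "--" for lo in(.020,.023,.026,.029,.032,.035,.038)])
z=np.clip((q[...,2]-.004)*255/.012,0,255).astype(np.uint8)
cv2.imwrite("pics/w1z.png",cv2.resize(z,None,fx=5,fy=5,interpolation=0))
```

```text
PCA 0.4666045805093994 [-0.00018241  0.00012451]
[0.00724533 0.00804921 0.00862416 0.00920952 0.01100573]
-180 -- -- 8.8 8.9 8.8 8.6 8.4
-170 -- -- 8.7 8.6 8.4 8.5 8.1
-160 -- -- 10.9 10.2 10.0 10.8 9.7
-150 -- -- -- 8.2 9.0 8.7 8.5
-140 -- -- 8.9 8.7 8.8 8.6 8.5
-130 -- -- 9.3 8.6 8.6 8.3 8.2
-120 -- -- 8.3 8.5 11.2 10.1 8.5
-110 8.8 8.5 8.2 8.5 10.9 10.3 8.7
-100 8.5 8.7 8.1 8.4 8.5 8.6 8.5
-90 8.2 8.4 8.6 8.6 8.3 8.5 8.6
-80 8.2 7.9 8.5 8.6 8.5 8.2 8.7
-70 8.1 8.5 8.2 7.9 8.7 8.8 8.6
-60 7.7 8.5 8.8 9.0 8.6 8.8 8.9
-50 8.1 8.1 8.2 8.8 8.4 8.7 8.6
-40 8.3 7.8 8.3 8.5 8.5 8.3 8.5
-30 -- 8.3 8.4 8.6 10.9 9.2 8.4
-20 -- -- 8.6 8.3 10.1 9.5 8.5
-10 -- -- 9.1 8.7 8.2 9.3 8.7
0 -- -- 8.2 8.9 8.1 8.2 8.4
10 -- -- -- 8.6 8.8 8.4 8.7
20 -- -- -- 8.7 8.2 8.3 8.6
30 -- -- 8.3 8.6 8.7 8.9 8.4
40 -- -- 8.5 8.4 8.5 8.4 8.6
50 -- -- 7.8 8.2 8.5 8.9 8.8
60 -- -- 8.2 8.9 11.3 9.2 8.7
70 -- 8.7 8.5 8.8 10.8 11.2 8.5
80 8.0 8.7 8.0 9.1 8.6 8.4 8.6
90 8.7 8.6 8.2 8.3 9.0 8.7 8.7
100 9.0 8.4 8.1 8.7 8.7 8.8 8.9
110 8.6 8.6 8.0 8.6 8.7 8.4 8.9
120 8.1 8.6 8.3 8.6 8.7 8.8 8.4
130 7.8 8.6 9.0 8.8 9.0 8.4 8.7
140 8.0 8.7 8.9 8.7 8.6 8.4 8.8
150 8.5 8.9 8.8 9.0 9.8 10.7 8.6
160 -- 9.3 8.4 8.4 9.8 10.7 9.0
170 -- -- 8.4 8.4 8.4 8.6 8.7
```

View pics/w1z.png

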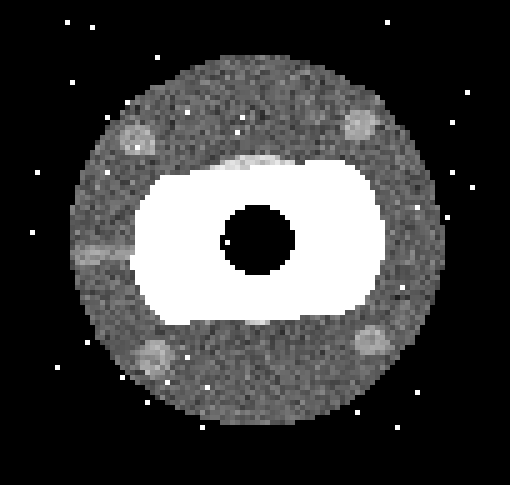

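The rib lies at -155° (world), so the head's yaw is about 0.46. Next I look straight down on the spindle to find the keyway.

Run:
```python
from h import *
h=-1.4
x=np.array([np.cos(h),np.sin(h),0])
p=np.array([0.46,0.275,0.23])+0.079*x
ctrl.move_ptp(p,yawrot(h)); print(monitor.read_time_s(),monitor.read_position())
snap("w2")
```

```text
3.5917 [0.47380371 0.19648413 0.23001807]
```

View pics/w2.png

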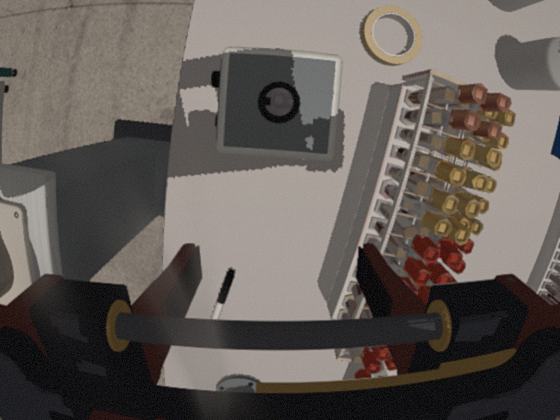

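The spindle is at about (279,101), with the dial on the left. I crop it and analyse the depth.

Run:
```python
from h import *
im=cv2.imread("pics/w2.png");D=np.load("pics/w2.npy");c=dict(np.load("pics/w2_c.npz"))
P=cloud(c,D,True)
sl=(slice(40,165),slice(205,350))
q=P[sl]; g=im[sl].astype(float)
cx=np.array([0.46,0.275])
t=(q[...,2]>.088)&(q[...,2]<.102);print("pin tip",t.sum(),q[t].mean(0),q[t].max(0))
sp=(q[...,2]>.060)&(q[...,2]<.070);k=q[sp];print("shoulder",sp.sum(),k.mean(0),cv2.minEnclosingCircle((k[:,:2]*1000).astype(np.float32)))
hs=(q[...,2]>.041)&(q[...,2]<.049);k=q[hs];print("housing",hs.sum(),k[:,2].mean(),cv2.minAreaRect((k[:,:2]*1000).astype(np.float32)))
z=np.clip((q[...,2]-.03)*255/.075,0,255).astype(np.uint8)
w=(slice(35,88),slice(48,101))
cv2.imwrite("pics/w2z.png",np.hstack([cv2.resize(z[w],(390,390),interpolation=0),]+[cv2.resize(np.clip(g.mean(-1)*2.5-60,0,255).astype(np.uint8)[w],(390,390),interpolation=0)]))
```

```text
pin tip 236 [0.45821333 0.28747463 0.09535913] [0.46533051 0.29471791 0.09925224]
shoulder 336 [0.45925147 0.28679283 0.0645024 ] ((457.91455078125, 287.5147705078125), 13.13757610321045)
housing 11922 0.045342781026542274 ((458.045654296875, 287.5038146972656), (118.59243774414062, 108.76296997070312), 5.267090797424316)
```

View pics/w2z.png

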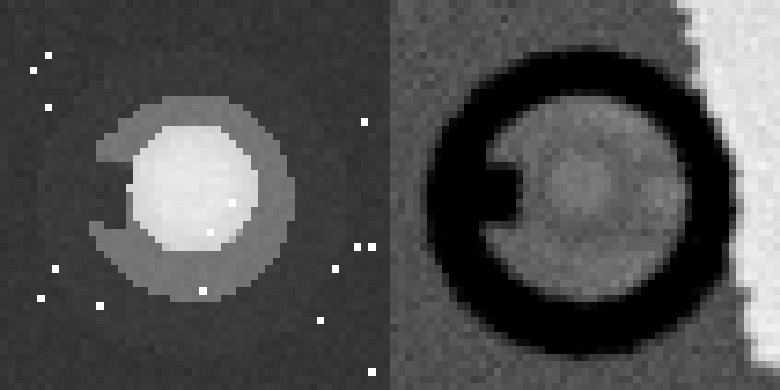

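The keyway shows clearly as a notch on the left of the shoulder, at crop (110,192). I compute its world direction.

Run:
```python
from h import *
D=np.load("pics/w2.npy");c=dict(np.load("pics/w2_c.npz"))
P=cloud(c,D,True);C=np.array([0.4580,0.2875])
# shoulder-plane positions of rays: use angle of lateral location on plane z=.065 for each pixel
out=[]
for v in range(70,135):
    for u in range(245,315):
        X=onplane(c,u,v,.065,True)[:2]-C; r=np.hypot(*X)
        if .0085<r<.0122: out.append((np.arctan2(X[1],X[0])%(2*np.pi),P[v,u,2],X[0],X[1]))
o=np.array(out);k=o[o[:,1]<.057]
print(len(k),k[:,0].min(),k[:,0].max(),np.median(k[:,0]),np.arctan2(k[:,3].mean(),k[:,2].mean()))
R=np.array(c["R"]);print("cam",-R.T@c["t"])
for h in(0.46,0.46-np.pi):
  for n,p,yaw in (("head",[.4715,-.1493,.2],0),("mix",[.458,.2875,.2],0)):
    for dy in (-0.5,0,.3):
      print(h,n,dy,kin.solve_ik(p,yawrot(h+dy)) is not None)
```

```text
37 2.8202016280486064 3.685439662584497 3.272496799599806 -3.0298057685352173
cam [0.46011912 0.27547371 0.36661502]
0.46 head -0.5 True
0.46 head 0 True
0.46 head 0.3 False
0.46 mix -0.5 True
0.46 mix 0 True
0.46 mix 0.3 True
-2.681592653589793 head -0.5 True
-2.681592653589793 head 0 True
-2.681592653589793 head 0.3 True
-2.681592653589793 mix -0.5 True
-2.681592653589793 mix 0 True
-2.681592653589793 mix 0.3 True
```

The keyway is at about 3.26 rad, so the head's yaw must end near 0.115. That agrees with the housing's 0.09 yaw. Now I grasp the head.

Run:
```python
from h import *
h=0.463-np.pi
ctrl.move_ptp([.4714,-.1493,.16],yawrot(h))
print(ctrl.line_to([.4714,-.1493,.042],rate=0.12,f_stop=6))
print(monitor.read_position(),monitor.read_contact_force())
fingers.set_gripper(0.02,30)
print(monitor.read_opening(),monitor.read_contact_force(),monitor.read_time_s())
f0=monitor.read_contact_force()
print(ctrl.line_to([.4714,-.1493,.20],rate=0.12));ctrl.hold(0.2)
print(monitor.read_opening(),monitor.read_contact_force()-f0,monitor.read_time_s())
snap("w3")
im,d=cams.get_image("side");cv2.imwrite("pics/s3.png",im[120:320,150:420].repeat(2,0).repeat(2,1))
```

```text
False
[ 0.47185921 -0.14936461  0.04252581] [ 0.57706298 -1.34108696 -0.60722454]
0.030057223579386953 [0.50937493 0.90529323 0.2816992 ] 7.025
False
0.030210474859083035 [-1.26672619 -0.90791962 -1.86886094] 8.6917
```

View pics/w3.png

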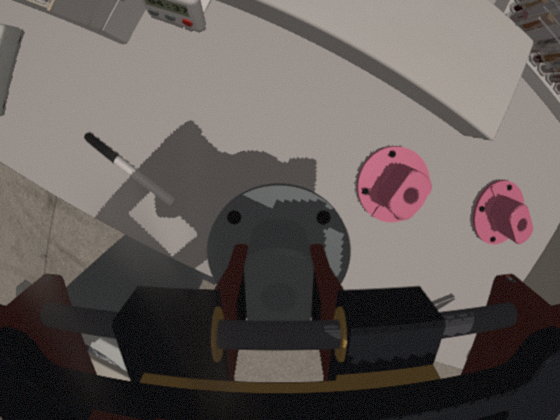

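View pics/s3.png

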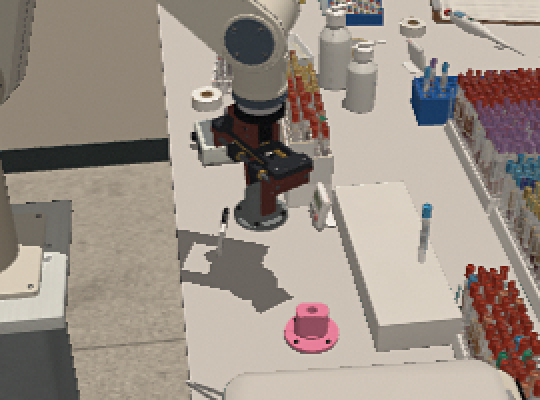

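The head is held: the opening is 30 mm and all three measured heights agree. Now I move over the spindle at the estimated keyway yaw and lower gently in two stages.

Run:
```python
from h import *
h=0.115-np.pi
ctrl.move_ptp([.458,.2875,.17],yawrot(h)); ctrl.hold(.2)
print(monitor.read_time_s(),monitor.read_position(),monitor.read_opening())
f0=np.mean([monitor.read_contact_force() for _ in range(5)],0);print(f0)
r=ctrl.line_to([.458,.2875,.118],rate=0.03,f_stop=4)
print(r,monitor.read_position(),monitor.read_contact_force()-f0,monitor.read_time_s())
if not r:
    r=ctrl.line_to([.458,.2875,.092],rate=0.015,f_stop=4)
    print(r,monitor.read_position(),monitor.read_contact_force()-f0,monitor.read_torque(),monitor.read_time_s())
```

```text
10.6 [0.45842969 0.28676543 0.17011074] 0.029765167601406087
[ 0.208395    0.31773064 -3.12212211]
False [0.45805753 0.28747957 0.11810702] [ 0.27186649 -0.63100829 -0.41023659] 12.4833
True [0.45805928 0.28739139 0.09230787] [ 0.30835724 -0.16806553  4.69981876] [ 0.10256544 -0.15254044 -0.01907079] 14.075
```

The head went down to TCP z = 0.0923 with 4.7 N, which puts head_grip about 19–20 mm above the shoulder, the home height. I release it, retreat and check.

Run:
```python
from h import *
fingers.set_gripper(0.085); print(monitor.read_opening(),monitor.read_contact_force())
p=monitor.read_position()
ctrl.line_to([p[0],p[1],.24],rate=0.12)
h=0.115-np.pi;x=np.array([np.cos(h),np.sin(h),0])
ctrl.line_to(np.array([.458,.2875,.24])+.079*x,rate=.15);ctrl.hold(.2)
c,im,D=snap("w4");print(monitor.read_time_s())
P=cloud(c,D,True);d=np.hypot(P[...,0]-.458,P[...,1]-.2875)
for n,lo,hi,rr in(("wing top",.095,.115,.032),("platform",.052,.064,.05)):
    m=(D>0)&(P[...,2]>lo)&(P[...,2]<hi)&(d<rr);k=P[m]
    A=np.c_[k[:,:2]-[.458,.2875],np.ones(len(k))]
    z=k[:,2]; ok=abs(z-np.median(z))<.002 
    co=np.linalg.lstsq(A[ok],z[ok],rcond=None)[0]
    print(n,m.sum(),k.mean(0).round(4),"tilt",co.round(4),cv2.minAreaRect((k[:,:2]*1000).astype(np.float32)),cv2.minEnclosingCircle((k[:,:2]*1000).astype(np.float32)))
```

```text
0.08470867960713746 [-0.26376841  1.09805946  0.78271151]
17.35
wing top 1838 [0.4577 0.2882 0.1038] tilt [-0.0002  0.0029  0.1043] ((457.78662109375, 288.44073486328125), (50.06614303588867, 30.474504470825195), 8.299825668334961) ((457.7679748535156, 288.1841125488281), 25.123910903930664)
platform 3822 [0.4576 0.2883 0.0596] tilt [-0.001   0.0008  0.0595] ((457.60772705078125, 288.4556884765625), (83.15641021728516, 83.51710510253906), 56.56477737426758) ((457.49432373046875, 288.2450256347656), 42.31850051879883)
```

View pics/w4.png

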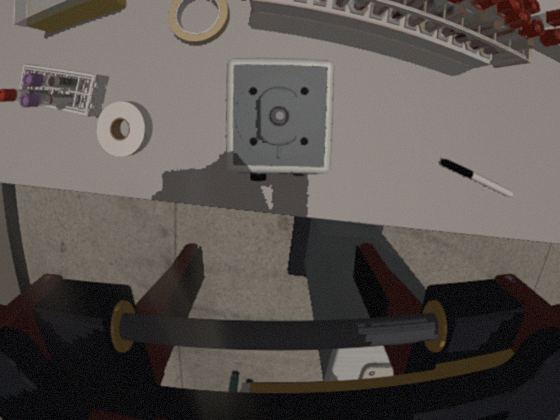

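The view shows the head seated at (279,115), with the pin in the bore, the rib pointing towards the dial, and nothing else disturbed. The wing top measures 0.104 m against 0.105 expected when home, and the tilt is about 0.003 rad.

```bash
python3 -c "
from plant import order,monitor
print(monitor.read_contact_force(),monitor.read_time_s());order.hand_in()"
```

```text
[-0.19441669  0.34832692  0.31014765] 17.35
the job is handed in; nothing more can be done
```

The grey mixer head is on the spindle, fully home and released, and the job is handed in at 17.35 s of the 56 s allowed. The hand-in gives no verdict, so this rests on my own checks.

I found the head's rib and the spindle's keyway (about 3.26 rad in the world frame) in the wrist camera's depth. I turned the head to line up the tab with the keyway before lowering it. It dropped straight in, so no search by twisting was needed.

The last checks, made from the wrist camera after release:
- **Height:** the wing top is at about 104 mm against 105 mm expected when home. That puts head_grip about 19–20 mm above the shoulder; the limit is 22.5 mm.
- **Position:** the head is within about 1 mm of the spindle's axis.
- **Level:** the tilt is about 0.003 rad.
- **Force:** the force reading reached 4.7 N upward while lowering the head.
- **Other things:** nothing looked disturbed in the final view. It showed the marker, the tape rolls and the rack, but not the timer or the forceps, and I did not measure the bystanders' positions.

None of these checks failed or disagreed.

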